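# Gauge the sensor pocket of a heating header with a depth rod

### The arm

A 6-joint arm with a two-finger parallel gripper is mounted at the origin on a cart in front of the work surface, level with it; the furniture and walls round the work are solid. World frame = base frame: x ahead of the robot, y to its left, z up, the work surface at z = 0. Lengths are in m, angles in rad, forces in N, time in s.
With the tool pointing down it reaches from about 0.325 to 0.925 m from the base axis. Payload 3.1 kg.
Tool frame: the origin (TCP) lies on the centre line of the jaws, within the pads' length; the fingertips stand 22 mm ahead of it and the grasp point (between the pads) lies 3 mm ahead of it; z points along the fingers, y is the line along which they close (so a half turn about z gives the same grasp; the last joint's range is limited). The gripper opens to 85 mm and grips with 20 to 120 N. Pads are 22 mm wide; open, the fingers measure 114 mm over their backs; the gripper's body (76 mm by 85 mm) begins 54 mm behind the grasp point. The pads swing forward as they close: fully open they stand 13 mm farther back than shut.
Start: joints at [1.018, 0.217, 1.613, -0, 1.311, -0.112], TCP at [0.267, 0.565, 0.253] pointing down, gripper open.
Joint ranges: [-2.75, 2.75], [-0.78, 2.1], [0.31, 2.55], [-1.13, 4.27], [0.13, 2.63], [-2.58, 2.58]. Speed limits (rad/s): [2.79, 2.79, 3.14, 3.14, 3.14, 3.14].

### API

Orientations are given as [roll, pitch, yaw] about the fixed x, y, z axes, in that order (R = Rz(yaw) Ry(pitch) Rx(roll)).
In Python, from cell import bot gives the robot as it stands.
- The arm moves only by the tool carry_out, never from a script. Its argument "deltas" is a list of rows, each a list of 7 numbers: the finger opening in m, from 0 to 0.0854, then the shift along the tool's x, y, z in m, then the turn, a rotation vector about the tool's x, y, z in rad. In form: [[fingers, tx, ty, tz, wx, wy, wz], ...]. A call has 1 to 8 rows; each row shifts and turns the commanded pose from where the row before left it, along the tool's axes as they then stand; what a row does not reach is not made up. A row lasts 1/10 s, in which the tool goes at most 50 mm and 8.59 degrees, less where a joint would pass 70% of its speed; a pose out of reach is approached as far as the arm can. A call is refused whole if a number of a shift passes 0.05 or a number of a turn 0.15, either way. A call with a gripper value outside its range is refused whole. The fingers move at their own pace and stop on an object; the grip force is fixed at half the most. Time passes only in rows, so rows that do not move let the fingers close. It gives the time, the measured TCP pose, the force, the opening and the grip force at its end, in the units of the state.
- bot.sense(): the state, without advancing time (a new reading comes with each control period).
- bot.snapshot(name): name is "scene" or "top" or "wrist"; returns (picture, depth): 400x640x3 uint8, red, green, blue; 400x640 float32, m along the optical axis (not along the pixel's ray), 0 where there is no reading.
- bot.calibration(name): a dict with "K" (3x3 intrinsics, pixels), "eye" and "rotation" of the camera in the world. Camera axes: x right, y up, looking along -z (the intrinsics and any distortion apply to the point x, -y, -z); pixel columns grow to the right and rows downward; lengths in m; the calibration is good to about 2 mm. A picture is of the moment at which its call begins: read the wrist's pose just before it. calibration takes no time and is no camera call; for the wrist camera it gives the pose at the moment of the call.
- bot.sign_off(): hands the job in; it is judged then, once.
The state is a dict: "time": time; "joints": joint angles; "dq": joint speeds; "joint_efforts": joint torques, N m; "eef_pos": TCP position; "tool_rot": TCP orientation; "wrist_force": force on the tool from outside, world axes, zero at the start; "moment": the same for the moment, N m; "finger_gap": finger opening in m; "grip_force": force on a finger pad.
Only numpy, scipy, OpenCV 4.12 (cv2) and the standard library are available. Lean on these libraries where they do the work, as an engineer would, in place of code of your own. Each camera call takes 0.05 s, during which the arm holds its last target. There are 200 camera calls.

### The job

A temperature sensor is to be fitted to the steel heating header, so find out how deep the brass pocket in its top is. Take the depth rod out of the bench stand, lower it upright into the pocket until it stands on the bottom, and only then slide its marker ring down the rod until it rests on the pocket's mouth. Then lift the rod out without shifting the ring and stand it back, fully down, in its own hole of the stand, so that the depth can be read; do not shove the header about, topple anything or disturb the other things.

Things in the scene. Friction and masses are not known exactly. Their poses are not given: they have to be found in the camera images.
- depth_rod: Slim steel depth rod, 150 mm long, 90 g, standing upright in the stand at the start. Origin at the centre of its flat foot (the tip); z runs up the rod. Plain 8 mm round rod from the tip to 121 mm, then a grooved round grip, 12 mm across, from 121 to 150 mm above the tip, to be held from above; dark scale rings every 10 mm. A marker ring slides on it below the grip.
- marker (a joint): Position (m) of the brass marker ring on the rod: 0 = up against the grip, ring's underside 110 mm above the tip; it grows as the ring slides down towards the tip (underside 110 mm minus this value above the tip), up to 0.055. It starts between 0 and 0.010. Held by friction of about 1.5 N; stays where it is left.
- marker_under (a point): Centre of the marker ring's underside, on the rod's axis. The ring is a flat flange 32 mm across and 5 mm thick with a hub 14 mm across standing 5 mm above the flange (10 mm in all). It can be pushed down with the fingertips on the flange either side of the rod; the rod's 12 mm grip then stands between the fingers.
- header: Low-loss heating header, loose but heavy (2.8 kg), standing on the worktop: upright grey steel barrel 76 mm across on a 90 mm round foot plate, two 29 mm pipe unions on each side reaching 64 mm from the axis along its +y and -y (at heights of 34 and 80 mm), brass nut and collar on top, 125 mm high overall. Origin at the centre of the underside, z up.
- pocket_mouth (a point): Centre of the mouth of the header's blind sensor pocket, 125 mm above the worktop, on the header's axis. The brass collar round it is flat on top, 27 mm across. The mouth is 17 mm wide, stepping after 2.5 mm to a bore 13 mm wide, straight down.
- pocket_floor (a point): Centre of the flat bottom of the pocket, 88 mm below its mouth.
- stand: Grey moulded bench stand, fixed, 64 x 148 x 50 mm with its long side along y, origin at the centre of its underside. The depth rod's hole is 45 mm from the middle towards +y. In the other two holes stand a nut spinner with a black handle (10 mm from the middle towards -y, 121 mm high) and a hex key (45 mm towards -y, 95 mm high, its short arm towards +x); they are part of the stand.
- stand_hole (a point): Centre of the mouth of the depth rod's hole in the top of the stand, 50 mm above the worktop; the hole is 12 mm wide with a 1.5 mm chamfer, blind, 44 mm deep.
- stand_floor (a point): Centre of the bottom of that hole, 44 mm below its mouth; the rod's tip stands on it at the start.
- blanking_plug: Bystander: brass blanking plug standing on its square drive, 30 mm across, 28 mm high; origin under its centre.
- tape_measure: Bystander: yellow tape measure, 47 x 86 x 64 mm; origin under its centre.
- scissors: Bystander: scissors with blue handles lying flat, 87 x 199 x 9 mm; origin under the centre.
- torch: Bystander: black pocket torch lying flat, 58 x 123 x 35 mm; origin under its centre.
- bulb_box: Bystander: small tan carton, 64 x 64 x 88 mm; origin under its centre.

How it is judged:
On the way, in this order (a step that is already met when the one before it is completed fails the run):
1. the depth rod stands upright on the bottom of the pocket, its marker ring still clear above the mouth (z of depth_rod in the frame of pocket_floor between -0.003 and 0.003 m and horizontal distance between depth_rod and pocket_floor below 0.006 m and z of marker_under in the frame of pocket_mouth above 0.004 m), for 0.2 s.
2. with the rod still on the bottom, the marker ring rests on the pocket's mouth (z of depth_rod in the frame of pocket_floor below 0.003 m and horizontal distance between depth_rod and pocket_floor below 0.006 m and z of marker_under in the frame of pocket_mouth below 0.002 m), for 0.2 s.
At the end, for the whole second after the job is handed in: The depth rod stands released and at rest in its own hole of the stand, its tip within 4 mm of the hole's bottom, leaning less than 0.15 rad; its marker ring still shows the pocket's depth of 88 mm to within 3 mm (marker joint 0.019 to 0.025); the header stands upright (horizontal distance between depth_rod and stand_floor below 0.006 m and z of depth_rod in the frame of stand_floor below 0.004 m and angle between depth_rod's own z axis and vertical below 0.15 rad and linear speed of depth_rod below 0.02 m/s and value of joint marker between 0.019 and 0.025 m and angle between header's own z axis and vertical below 0.05 rad); the robot touches nothing.
It fails at once if the header is shoved more than 30 mm or tipped (distance of header from where it was at the start of the episode above 0.03 m or angle between header's own z axis and vertical above 0.2 rad).
It fails at once if the depth rod is toppled (angle between depth_rod's own z axis and vertical above 0.7 rad).
It fails at once if a bystander is moved more than 30 mm (distance of any of blanking_plug, tape_measure, scissors, torch, bulb_box from where it was at the start of the episode above 0.03 m).
It also fails if it takes over 72 s, if anything falls off the work surface, if the arm or the gripper's body presses on something with over 40 N, if the wrist force passes 120 N, or if a joint passes its speed limit or range.

## Working session

There is one attempt and no reset: what is moved stays moved. The work goes in short steps, Python scripts to look and compute and a tool call to move; the robot and the scene stay as the last step left them, time stands still between calls to the robot, and variables do not carry over. Pictures are saved under pics/ and viewed, at most 10 in all, crops included, and the job is handed in when it is done.

Besides the shell and the picture viewer there is one more tool, called after ">>>" as name([rows], argument=value, ...), one row to a line, values as JSON. carry_out: Moves the arm, as the interface text tells. Its arguments: {"type":"object","properties":{"deltas":{"type":"array","items":{"type":"array","items":{"type":"number"}}}},"required":["deltas"]}

```bash
ls; mkdir -p pics; cat > h.py <<'E'
import numpy as np, cv2
from cell import bot
def snap(n):
    c=bot.calibration(n); p,d=bot.snapshot(n); return p,d,c
def pts(d,c):
    K=np.array(c["K"]);R=np.array(c["rotation"]);e=np.array(c["eye"])
    v,u=np.mgrid[:d.shape[0],:d.shape[1]]
    x=(u-K[0,2])/K[0,0];y=(v-K[1,2])/K[1,1]
    P=np.stack([x*d,-y*d,-d],-1)
    return P@R.T+e
def ray(c,u,v,z):
    K=np.array(c["K"]);R=np.array(c["rotation"]);e=np.array(c["eye"])
    r=R@np.array([(u-K[0,2])/K[0,0],-(v-K[1,2])/K[1,1],-1]);return e+r*(z-e[2])/r[2]
def save(n,p): cv2.imwrite("pics/"+n+".png",p[:,:,::-1])
E
python3 - <<'E'
from h import *
for n in("scene","top"):
    p,d,c=snap(n); save(n,p); np.savez(n,p=p,d=d); print(n,c)
s=bot.sense();print(s)
E
```

```text
pics
scene {'K': array([[392.7088476 ,   0.        , 325.35924367],
       [  0.        , 392.7088476 , 196.36645015],
       [  0.        ,   0.        ,   1.        ]]), 'eye': array([ 0.09082799, -0.25155934,  0.70051846]), 'rotation': array([ 0.85153322,  0.01602213, -0.7289118 ])}
top {'K': array([[467.60235917,   0.        , 307.07360711],
       [  0.        , 467.60235917, 191.03443678],
       [  0.        ,   0.        ,   1.        ]]), 'eye': array([0.36095487, 0.25248757, 1.29600711]), 'rotation': array([ 0.12378554, -0.01062322, -1.59981814])}
{'time': 0.1, 'joints': array([ 1.01778839e+00,  2.17696317e-01,  1.61484803e+00,  2.63889570e-05,
        1.31130966e+00, -1.12210250e-01]), 'dq': array([ 0.00010968, -0.00285245, -0.00274694, -0.00102089,  0.00089526,
        0.00057249]), 'joint_efforts': array([-9.45732318e-04, -3.98072648e+01, -3.04972887e+01, -1.95885077e-04,
        4.16513882e-03,  1.88949349e-05]), 'eef_pos': array([0.26626072, 0.56464884, 0.25204906]), 'tool_rot': array([-3.13934838e+00, -2.78544513e-04,  2.70078785e+00]), 'wrist_force': array([ 0.22940249, -1.06046633, -0.35999747]), 'moment': array([1.76986157e-02, 3.70425786e-05, 4.61200738e-02]), 'grip_force': 0.0, 'finger_gap': 0.08545475683302843}
```

```bash
sed -i 's/R=np.array(c\["rotation"\])/R=Rot.from_euler("xyz",c["rotation"]).as_matrix()/; 1a from scipy.spatial.transform import Rotation as Rot' h.py; python3 -c "
from h import *
for n in('scene','top'):
    z=np.load(n+'.npz');P=pts(z['d'],bot.calibration(n));print(n,P[::80,::80].round(3).reshape(-1,3)[::3].tolist())
"
```

```text
scene [[0.132, 0.316, 0.588], [0.856, 1.064, 0.316], [0.603, 0.026, 0.554], [0.313, 1.318, 0.108], [0.948, 0.752, 0.094], [0.95, -0.0, 0.343], [0.357, 0.827, -0.003], [0.891, 0.323, 0.0], [-0.251, 1.839, -0.729], [0.357, 0.372, 0.001], [0.73, -0.033, 0.051], [-0.111, 1.222, -0.868], [0.5, 0.257, -0.37], [0.709, -0.238, -0.001]]
top [[0.607, 0.536, 0.87], [0.606, 0.307, 0.862], [0.607, 0.065, 0.851], [0.572, 0.515, 0.749], [0.606, 0.219, 0.638], [0.606, -0.149, 0.611], [0.621, 0.645, -0.002], [0.603, -0.031, -0.0], [0.409, 1.059, 0.03], [0.391, 0.422, 0.002], [0.378, -0.522, -0.741], [0.264, 0.593, 0.562], [0.035, 0.179, -0.916], [0.044, -0.792, -0.653]]
```

View pics/scene.png

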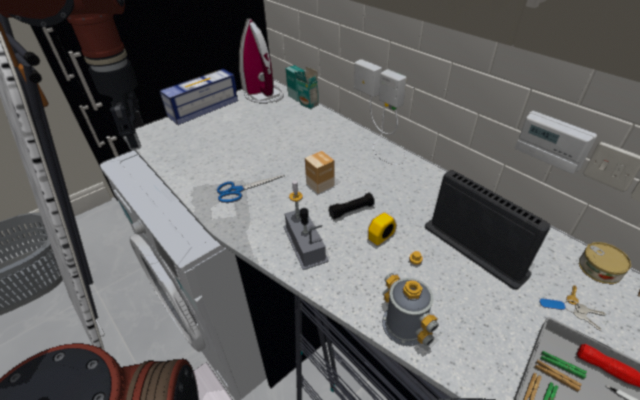

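View pics/top.png

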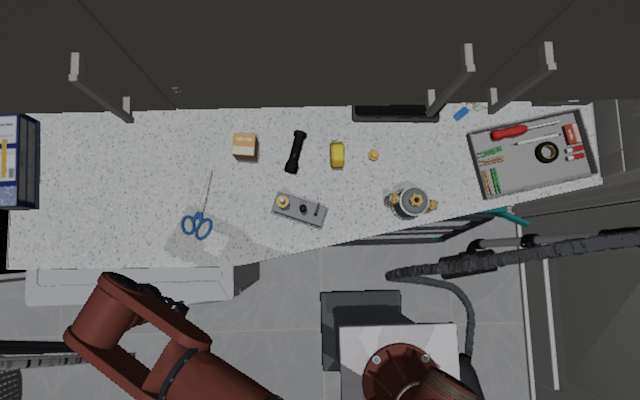

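```bash
cat > m.py <<'E'
from h import *
for n in("scene","top"):
    z=np.load(n+'.npz');c=bot.calibration(n);P=pts(z['d'],c);p=z['p'];hsv=cv2.cvtColor(p,cv2.COLOR_RGB2HSV)
    br=(hsv[...,0]>8)&(hsv[...,0]<30)&(hsv[...,1]>110)&(hsv[...,2]>60)
    box={"scene":((355,440,260,345),(280,330,170,270)),"top":((385,440,180,220),(265,330,185,230))}[n]
    for i,(a,b,cc,dd) in enumerate(box):
        m=np.zeros_like(br);m[cc:dd,a:b]=1
        Q=P[m&br]; pix=np.argwhere(m&br)[:,::-1]
        print(n,i,"brass n",len(Q),"z range",np.percentile(Q[:,2],[0,50,90,100]).round(4))
        for lo,hi in ((.118,.13),(.06,.1),(.1,.118),(.13,.17)) :
            s=(Q[:,2]>lo)&(Q[:,2]<hi)
            if s.sum()>3: print("   z",lo,hi,s.sum(),"mid",((Q[s].min(0)+Q[s].max(0))/2).round(4),"mean",Q[s].mean(0).round(4),"ext",np.ptp(Q[s],0).round(4),"pix",pix[s].mean(0).round(1))
        if i==1:
            Q=P[m]; s=(Q[:,2]>.046)&(Q[:,2]<.053)
            if s.sum()>10:
                r=cv2.minAreaRect((Q[s,:2]*1000).astype(np.float32));print("   stand top",r,Q[s,2].mean())
            s=(Q[:,2]>.125)
            print("   high",s.sum(),Q[s].round(4).tolist()[:12], np.argwhere(m&(P[...,2]>.125))[:,::-1].tolist()[:12])
E
python3 m.py
python3 -c "
from h import *
a=np.load('scene.npz')['p'];b=np.load('top.npz')['p']
A=cv2.resize(a[170:270,270:340],None,fx=4,fy=4,interpolation=2);B=cv2.resize(b[180:230,265:335],None,fx=5.7,fy=5.7,interpolation=2);C=cv2.resize(a[260:350,370:450],None,fx=4,fy=4,interpolation=2);D=cv2.resize(b[175:225,380:445],None,fx=4,fy=4,interpolation=2)
o=np.zeros((600,800,3),np.uint8)
for q,(y,x) in((A[:300],(0,0)),(B[:,:399],(300,400)),(C[:300],(0,400)),(D,(300,0))):
    q=q[:600-y];o[y:y+q.shape[0],x:x+q.shape[1]]=q
save('crops',o)"
```

```text
scene 0 brass n 637 z range [0.009  0.093  0.1248 0.7005]
   z 0.118 0.13 199 mid [ 0.4739 -0.039   0.1225] mean [ 0.4721 -0.0399  0.123 ] ext [0.0309 0.0323 0.0089] pix [412.4 288.4]
   z 0.06 0.1 210 mid [ 0.4723 -0.0381  0.0846] mean [ 0.4685 -0.0446  0.0895] ext [0.0435 0.1139 0.0256] pix [411.5 303.2]
   z 0.1 0.118 58 mid [ 0.4737 -0.0354  0.1115] mean [ 0.4705 -0.0391  0.1132] ext [0.0313 0.0381 0.0127] pix [410.7 292. ]
scene 1 brass n 306 z range [0.0335 0.0592 0.1169 0.1247]
   z 0.118 0.13 18 mid [0.4795 0.3008 0.1215] mean [0.4791 0.299  0.1205] ext [0.0173 0.0146 0.0065] pix [295.3 194.7]
   z 0.06 0.1 67 mid [0.6237 0.389  0.0708] mean [0.6151 0.378  0.0685] ext [0.0362 0.0423 0.0212] pix [318.5 172.1]
   z 0.1 0.118 65 mid [0.4803 0.3007 0.1156] mean [0.4782 0.2972 0.1158] ext [0.0289 0.0296 0.0047] pix [295.6 196.9]
   stand top ((518.6521606445312, 312.3145446777344), (295.0306091308594, 100.8722152709961), 45.906272888183594) 0.05001470772136025
   high 84 [[0.4798, 0.3042, 0.1568], [0.4811, 0.3023, 0.1573], [0.4833, 0.3016, 0.1565], [0.4838, 0.2986, 0.1579], [0.476
[... 953 characters left out ...]
 0.118 56 mid [0.4841 0.3    0.1132] mean [0.482  0.2993 0.1145] ext [0.0262 0.0256 0.0095] pix [282.3 201.7]
   stand top ((467.43231201171875, 256.779541015625), (136.03697204589844, 52.015995025634766), 70.16944885253906) 0.04940153232660405
   high 42 [[0.361, 0.2525, 1.296], [0.361, 0.2525, 1.296], [0.361, 0.2525, 1.296], [0.361, 0.2525, 1.296], [0.361, 0.2525, 1.296], [0.361, 0.2525, 1.296], [0.4871, 0.3007, 0.155], [0.4873, 0.2983, 0.1528], [0.4872, 0.2959, 0.1531], [0.4846, 0.3031, 0.1561], [0.4849, 0.3008, 0.1528], [0.4846, 0.2983, 0.1541]] [[292, 191], [277, 192], [317, 194], [300, 195], [305, 196], [277, 197], [281, 198], [282, 198], [283, 198], [280, 199], [281, 199], [282, 199]]
```

View pics/crops.png

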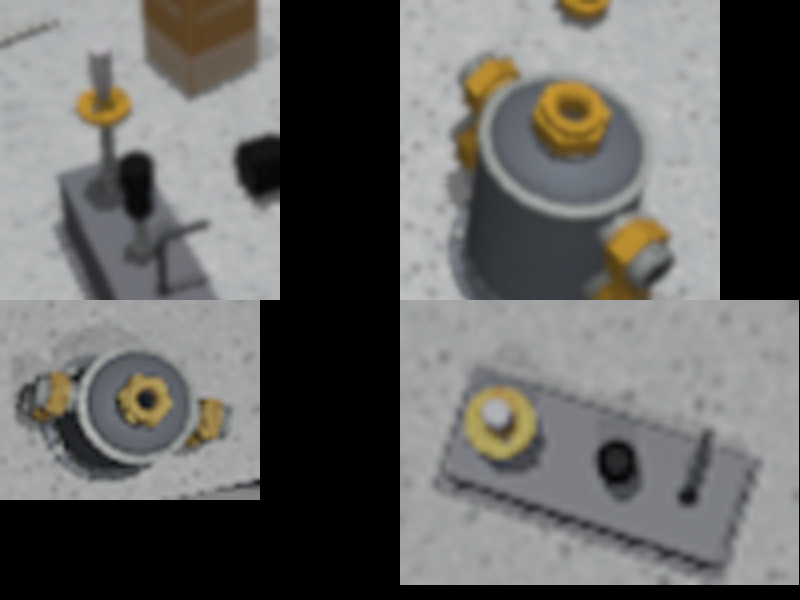

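The scene view shows the rod in the stand with its brass ring near (295,196), the stand at about (305,240), and the header collar at (412,288). In the top view the rod is at (282,201) and the pocket mouth at (416,200). In the crops, the rod stands upright and the spinner is 55 mm away along the stand. I put the rod at about (0.482, 0.2995), the header at about (0.4745, -0.0385) and the stand yaw at about -20°, all consistent with the given sizes. Next I move above the rod and turn so the jaws close across the stand.

>>> carry_out([
  [0.06, -0.0385, -0.0185, 0, 0, 0, 0],
  [0.06, -0.0385, -0.0185, 0, 0, 0, 0],
  [0.06, -0.0385, -0.0185, 0, 0, 0, 0],
  [0.06, -0.0385, -0.0185, 0, 0, 0, 0],
  [0.06, -0.0385, -0.0185, 0, 0, 0, 0],
  [0.06, -0.0385, -0.0185, 0, 0, 0, 0],
  [0.06, -0.0385, -0.0185, 0, 0, 0, 0],
  [0.06, -0.0385, -0.0185, 0, 0, 0, 0],
])

```text
time: 0.9
eef_pos: [0.4825, 0.2984, 0.2528]
tool_rot: [-3.141, -0.001, 2.701]
wrist_force: [0.3, 0.1, 0.9]
finger_gap: 0.0601
grip_force: 0.0
```

>>> carry_out([
  [0.06, 0, 0, 0, 0, 0, 0.148],
  [0.06, 0, 0, 0, 0, 0, 0.148],
  [0.06, 0, 0, 0, 0, 0, 0.148],
  [0.06, 0, 0, 0, 0, 0, 0.148],
  [0.06, 0, 0, 0, 0, 0, 0.148],
  [0.06, 0, 0, 0, 0, 0, 0.148],
  [0.06, 0, 0, 0, 0, 0, 0.148],
  [0.06, 0, 0, 0, 0, 0, 0.148],
])

```text
time: 1.7
eef_pos: [0.4816, 0.2998, 0.2526]
tool_rot: [-3.14, 0.001, 1.511]
wrist_force: [0.1, 0.3, 0.3]
finger_gap: 0.0601
grip_force: 0.0
```

>>> carry_out([
  [0.06, 0, 0, 0, 0, 0, 0.148],
  [0.06, 0, 0, 0, 0, 0, 0.148],
  [0.06, 0, 0, 0, 0, 0, 0],
  [0.06, 0, 0, 0, 0, 0, 0],
])

```text
time: 2.1
eef_pos: [0.4818, 0.2999, 0.2528]
tool_rot: [-3.141, 0.001, 1.224]
wrist_force: [-0.5, 0.4, -0.7]
finger_gap: 0.0598
grip_force: 0.0
```

```bash
python3 - <<'E'
from h import *
p,d,c=snap("wrist"); save("wrist1",p); print(c)
P=pts(d,c);z=P[...,2]
hsv=cv2.cvtColor(p,cv2.COLOR_RGB2HSV)
near=(abs(P[...,0]-.482)<.03)&(abs(P[...,1]-.2995)<.03)
for lo,hi in((.151,.16),(.104,.125)):
    s=near&(z>lo)&(z<hi);Q=P[s]
    if len(Q):print(lo,len(Q),((Q.min(0)+Q.max(0))/2).round(4),Q.mean(0).round(4),np.ptp(Q,0).round(4))
E
```

```text
{'K': array([[358.40968905,   0.        , 323.43008098],
       [  0.        , 358.40968905, 200.03698812],
       [  0.        ,   0.        ,   1.        ]]), 'eye': array([0.50345321, 0.36184443, 0.37281351]), 'rotation': array([-0.26318261,  0.0009213 , -0.34637913])}
0.151 286 [0.4822 0.3006 0.154 ] [0.4824 0.3012 0.1551] [0.0118 0.0116 0.0058]
0.104 1005 [0.4823 0.3007 0.1157] [0.4833 0.3039 0.1155] [0.0312 0.0315 0.0119]
```

View pics/wrist1.png

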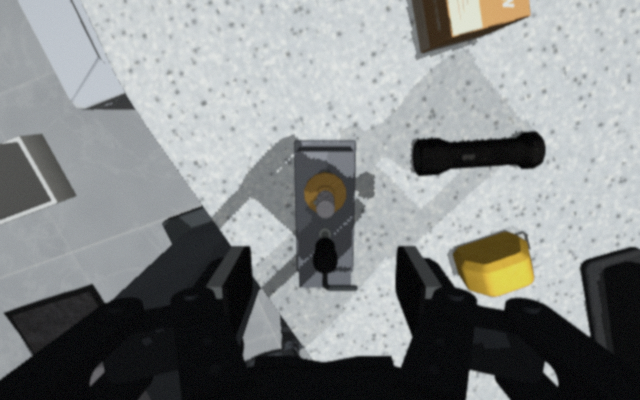

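The wrist view shows the rod top at about (325,207), midway between the fingers at (240,290) and (410,290), with the stand lying along the image's vertical. The rod is at (0.4823, 0.3007) and upright. I lower and grip it.

>>> carry_out([
  [0.06, 0.001, 0, 0.02, 0, 0, 0],
  [0.06, 0, 0, 0.025, 0, 0, 0],
  [0.06, 0, 0, 0.025, 0, 0, 0],
  [0.06, 0, 0, 0.02, 0, 0, 0],
  [0.06, 0, 0, 0.009, 0, 0, 0],
  [0.06, 0, 0, 0, 0, 0, 0],
  [0.06, 0, 0, 0, 0, 0, 0],
])

```text
time: 2.85
eef_pos: [0.483, 0.3012, 0.1551]
tool_rot: [3.141, -0.001, 1.221]
wrist_force: [0.2, 0.5, 0.6]
finger_gap: 0.0602
grip_force: 0.0
```

>>> carry_out([
  [0.03, 0, 0, 0, 0, 0, 0],
  [0.02, 0, 0, 0, 0, 0, 0],
  [0.0, 0, 0, 0, 0, 0, 0],
  [0.0, 0, 0, 0, 0, 0, 0],
  [0.0, 0, 0, 0, 0, 0, 0],
  [0.0, 0, 0, 0, 0, 0, 0],
  [0.0, 0, 0, 0, 0, 0, 0],
  [0.0, 0, 0, 0, 0, 0, 0],
])

```text
time: 3.65
eef_pos: [0.483, 0.3013, 0.1553]
tool_rot: [3.141, -0.001, 1.221]
wrist_force: [-0.6, 0.3, 5.4]
finger_gap: 0.0094
grip_force: 58.8
```

>>> carry_out([
  [0.0, 0, 0, -0.01, 0, 0, 0],
  [0.0, 0, 0, -0.02, 0, 0, 0],
  [0.0, 0, 0, -0.02, 0, 0, 0],
  [0.0, 0, 0, -0.025, 0, 0, 0],
  [0.0, 0, 0, -0.025, 0, 0, 0],
  [0.0, 0, 0, -0.025, 0, 0, 0],
  [0.0, 0, 0, -0.02, 0, 0, 0],
  [0.0, 0, 0, 0, 0, 0, 0],
])

```text
time: 4.45
eef_pos: [0.4838, 0.3016, 0.3028]
tool_rot: [3.137, -0.004, 1.221]
wrist_force: [0.8, 0.3, -0.8]
finger_gap: 0.0097
grip_force: 58.7
```

>>> carry_out([
  [0.0, -0.01, 0.004, 0, 0, 0, 0],
  [0.0, -0.02, 0.007, 0, 0, 0, 0],
  [0.0, -0.03, 0.01, 0, 0, 0, 0],
  [0.0, -0.03, 0.01, 0, 0, 0, 0],
  [0.0, -0.03, 0.01, 0, 0, 0, 0],
  [0.0, -0.03, 0.01, 0, 0, 0, 0],
  [0.0, -0.03, 0.01, 0, 0, 0, 0],
  [0.0, -0.03, 0.01, 0, 0, 0, 0],
])

```text
time: 5.25
eef_pos: [0.4752, 0.0774, 0.2965]
tool_rot: [-3.137, 0.002, 1.221]
wrist_force: [0.6, 0.8, -1.0]
finger_gap: 0.0094
grip_force: 58.6
```

>>> carry_out([
  [0.0, -0.03, 0.01, 0, 0, 0, 0],
  [0.0, -0.03, 0.01, 0, 0, 0, 0],
  [0.0, -0.03, 0.01, 0, 0, 0, 0],
  [0.0, -0.015, 0.006, 0, 0, 0, 0],
  [0.0, -0.007, 0.002, 0, 0, 0, 0],
  [0.0, 0, 0, 0, 0, 0, 0],
  [0.0, 0, 0, 0, 0, 0, 0],
  [0.0, 0, 0, 0, 0, 0, 0],
])

```text
time: 6.05
eef_pos: [0.4741, -0.038, 0.2988]
tool_rot: [-3.141, -0.0, 1.222]
wrist_force: [0.0, -0.4, -1.0]
finger_gap: 0.0097
grip_force: 58.6
```

```bash
python3 - <<'E'
from h import *
for n in ("wrist","scene"):
    s=bot.sense();p,d,c=snap(n); save(n+"2",p)
    print(n,s["eef_pos"].round(4),s["tool_rot"].round(4))
    P=pts(d,c);hsv=cv2.cvtColor(p,cv2.COLOR_RGB2HSV)
    br=(hsv[...,0]>8)&(hsv[...,0]<30)&(hsv[...,1]>110)&(hsv[...,2]>50)
    near=(np.hypot(P[...,0]-.4745,P[...,1]+.0385)<.03)
    for nm,m in(("collar",br&near&(P[...,2]>.1225)&(P[...,2]<.1275)),("ring",br&near&(P[...,2]>.24)&(P[...,2]<.29)),("rod",near&(P[...,2]>.15)&(P[...,2]<.24))):
        Q=P[m]
        if len(Q):
            print(nm,len(Q),"mid",((Q.min(0)+Q.max(0))/2).round(4),"mean",Q.mean(0).round(4),"ext",np.ptp(Q,0).round(4))
            if nm=="collar":
                q=(Q[:,:2]*1000).astype(np.float32);print("  circ",cv2.minEnclosingCircle(q))
            if nm=="rod":
                for a in np.arange(.15,.24,.015):
                    s=Q[(Q[:,2]>=a)&(Q[:,2]<a+.015)]
                    if len(s):print("  ",round(a,3),len(s),((s.min(0)+s.max(0))/2).round(4),np.ptp(s,0).round(4))
E
```

```text
wrist [ 0.4741 -0.038   0.2988] [-3.1406e+00 -2.0000e-04  1.2220e+00]
collar 459 mid [ 0.4757 -0.0393  0.1247] mean [ 0.4769 -0.0376  0.1244] ext [0.0262 0.0266 0.0044]
  circ ((475.8876953125, -39.22832489013672), 13.463486671447754)
ring 1439 mid [ 0.4737 -0.0339  0.2672] mean [ 0.476  -0.0305  0.2593] ext [0.0296 0.0226 0.0273]
rod 273 mid [ 0.4736 -0.037   0.1826] mean [ 0.4743 -0.0358  0.1857] ext [0.0076 0.0055 0.0651]
   0.15 48 [ 0.4736 -0.0369  0.1572] [0.0074 0.0048 0.0144]
   0.165 56 [ 0.4738 -0.0366  0.1725] [0.0069 0.0042 0.0148]
   0.18 66 [ 0.4735 -0.0371  0.1872] [0.0074 0.0054 0.0142]
   0.195 81 [ 0.4739 -0.0367  0.2025] [0.007  0.0049 0.0148]
   0.21 22 [ 0.4742 -0.0359  0.2126] [0.0057 0.003  0.0051]
scene [ 0.4742 -0.038   0.299 ] [-3.1411e+00 -2.0000e-04  1.2222e+00]
collar 117 mid [ 0.474  -0.0384  0.1249] mean [ 0.4739 -0.0391  0.1249] ext [0.0255 0.027  0.0046]
  circ ((474.0663146972656, -38.476192474365234), 13.595447540283203)
ring 186 mid [ 0.4706 -0.0386  0.2708] mean [ 0.4686 -0.0406  0.2603] ext [0.0319 0.0281 0.0283]
rod 180 mid [ 0.4707 -0.0384  0.1954] mean [ 0.4702 -0.0393  0.1974] ext [0.0075 0.0081 0.0881]
   0.15 24 [ 0.4706 -0.0381  0.1579] [0.0072 0.0076 0.0131]
   0.165 31 [ 0.4711 -0.0384  0.1723] [0.0062 0.0071 0.0146]
   0.18 27 [ 0.471  -0.0389  0.1874] [0.0056 0.0064 0.0135]
   0.195 32 [ 0.4711 -0.0387  0.2024] [0.0065 0.0075 0.0146]
   0.21 32 [ 0.4712 -0.0383  0.2179] [0.0065 0.0067 0.0139]
   0.225 34 [ 0.471  -0.0384  0.2323] [0.0064 0.0073 0.0143]
```

View pics/wrist2.png

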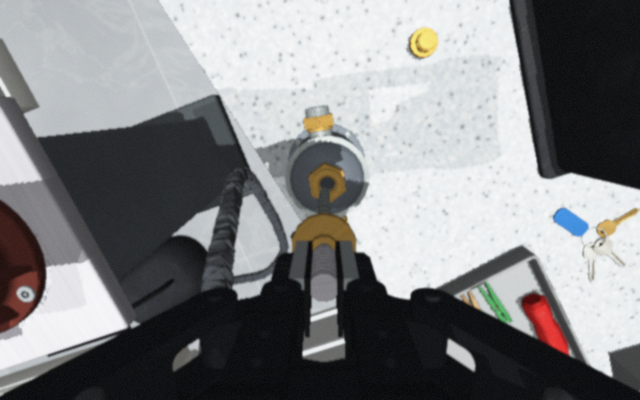

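The wrist view shows the rod tip just above the collar at (325,182), with the ring at (323,235). Both cameras put the rod about 2.2 mm short of the mouth in x and upright. I correct along tool y and start lowering.

>>> carry_out([
  [0.0, 0, 0.0023, 0, 0, 0, 0],
  [0.0, 0, 0, 0.01, 0, 0, 0],
  [0.0, 0, 0, 0.008, 0, 0, 0],
  [0.0, 0, 0, 0.006, 0, 0, 0],
  [0.0, 0, 0, 0.004, 0, 0, 0],
  [0.0, 0, 0, 0.004, 0, 0, 0],
  [0.0, 0, 0, 0.003, 0, 0, 0],
  [0.0, 0, 0, 0, 0, 0, 0],
])

```text
time: 6.95
eef_pos: [0.4763, -0.0397, 0.2638]
tool_rot: [-3.141, 0.0, 1.221]
wrist_force: [0.0, -0.9, -0.3]
finger_gap: 0.0098
grip_force: 58.6
```

>>> carry_out([
  [0.0, 0, 0, 0.006, 0, 0, 0],
  [0.0, 0, 0, 0.01, 0, 0, 0],
  [0.0, 0, 0, 0.01, 0, 0, 0],
  [0.0, 0, 0, 0.01, 0, 0, 0],
  [0.0, 0, 0, 0.01, 0, 0, 0],
  [0.0, 0, 0, 0.01, 0, 0, 0],
  [0.0, 0, 0, 0.006, 0, 0, 0],
  [0.0, 0, 0, 0, 0, 0, 0],
])

```text
time: 7.75
eef_pos: [0.4757, -0.0395, 0.2008]
tool_rot: [-3.139, 0.0, 1.221]
wrist_force: [0.3, 0.8, -1.7]
finger_gap: 0.0095
grip_force: 58.6
```

>>> carry_out([
  [0.0, 0, 0, 0.005, 0, 0, 0],
  [0.0, 0, 0, 0.004, 0, 0, 0],
  [0.0, 0, 0, 0.002, 0, 0, 0],
  [0.0, 0, 0, 0.001, 0, 0, 0],
  [0.0, 0, 0, 0.001, 0, 0, 0],
  [0.0, 0, 0, 0.001, 0, 0, 0],
  [0.0, 0, 0, 0, 0, 0, 0],
])

```text
time: 8.45
eef_pos: [0.4766, -0.0397, 0.1883]
tool_rot: [3.142, 0.0, 1.221]
wrist_force: [0.2, -0.4, -0.8]
finger_gap: 0.0094
grip_force: 58.6
```

>>> carry_out([
  [0.0, 0, 0, 0.001, 0, 0, 0],
  [0.0, 0, 0, 0.001, 0, 0, 0],
  [0.0, 0, 0, 0, 0, 0, 0],
  [0.0, 0, 0, 0, 0, 0, 0],
])

```text
time: 8.85
eef_pos: [0.4767, -0.0397, 0.1864]
tool_rot: [3.141, -0.0, 1.221]
wrist_force: [0.8, -0.3, -0.3]
finger_gap: 0.0095
grip_force: 58.7
```

>>> carry_out([
  [0.0, 0, 0, 0.001, 0, 0, 0],
  [0.0, 0, 0, 0.001, 0, 0, 0],
  [0.0, 0, 0, 0, 0, 0, 0],
])

```text
time: 9.15
eef_pos: [0.4777, -0.0399, 0.1862]
tool_rot: [3.139, -0.0, 1.221]
wrist_force: [-1.4, -0.0, 5.8]
finger_gap: 0.0101
grip_force: 59.6
```

>>> carry_out([
  [0.0, 0, 0, 0, 0, 0, 0],
  [0.0, 0, 0, -0.001, 0, 0, 0],
  [0.022, 0, 0, 0, 0, 0, 0],
  [0.022, 0, 0, 0, 0, 0, 0],
  [0.022, 0, 0, 0, 0, 0, 0],
  [0.022, 0, 0, 0, 0, 0, 0],
])

```text
time: 9.75
eef_pos: [0.4763, -0.0396, 0.1849]
tool_rot: [-3.141, 0.0, 1.221]
wrist_force: [-0.1, -0.2, -1.0]
finger_gap: 0.0217
grip_force: 0.0
```

```bash
python3 - <<'E'
from h import *
out=[]
for n in ("wrist","scene"):
    p,d,c=snap(n)
    out.append(p[120:400,180:480] if n=="wrist" else p[190:330,335:485])
    P=pts(d,c);hsv=cv2.cvtColor(p,cv2.COLOR_RGB2HSV)
    br=(hsv[...,0]>8)&(hsv[...,0]<30)&(hsv[...,1]>110)&(hsv[...,2]>50)
    near=(np.hypot(P[...,0]-.4755,P[...,1]+.0385)<.035)
    for lo in np.arange(.119,.17,.003):
        Q=P[br&near&(P[...,2]>lo)&(P[...,2]<lo+.003)]
        if len(Q)>3: print(n,round(lo,3),len(Q),"mid",((Q.min(0)+Q.max(0))/2).round(4),"ext",np.ptp(Q,0).round(4))
    Q=P[near&(P[...,2]>.165)&(P[...,2]<.19)]
a=cv2.resize(out[0],(400,373));b=cv2.resize(out[1],(400,373))
save("push1",np.hstack([a,b]))
E
```

```text
wrist 0.119 330 mid [ 0.4767 -0.0321  0.1205] ext [0.0298 0.0195 0.003 ]
wrist 0.122 279 mid [ 0.4763 -0.0317  0.1235] ext [0.0253 0.0121 0.0029]
wrist 0.125 64 mid [ 0.4773 -0.0316  0.1258] ext [0.0231 0.0118 0.0016]
wrist 0.14 34 mid [ 0.4795 -0.0294  0.142 ] ext [0.0228 0.0098 0.0019]
wrist 0.143 859 mid [ 0.4768 -0.0402  0.1445] ext [0.0308 0.0313 0.003 ]
wrist 0.146 984 mid [ 0.477  -0.0397  0.1475] ext [0.0303 0.0304 0.003 ]
wrist 0.149 228 mid [ 0.4766 -0.039   0.1505] ext [0.0137 0.0113 0.0029]
wrist 0.152 12 mid [ 0.4768 -0.0362  0.1528] ext [0.0094 0.0049 0.0015]
wrist 0.161 17 mid [ 0.4757 -0.0434  0.1629] ext [0.0208 0.0161 0.0018]
wrist 0.164 27 mid [ 0.4793 -0.0394  0.1655] ext [0.023  0.0284 0.0028]
scene 0.119 52 mid [ 0.4732 -0.0392  0.1205] ext [0.0282 0.0324 0.0029]
scene 0.122 33 mid [ 0.471  -0.0385  0.1236] ext [0.0214 0.0257 0.0029]
scene 0.125 38 mid [ 0.47   -0.039   0.1261] ext [0.0184 0.0237 0.0021]
scene 0.143 29 mid [ 0.4741 -0.0439  0.1446] ext [0.0279 0.022  0.0028]
scene 0.146 84 mid [ 0.4729 -0.0419  0.1474] ext [0.0271 0.0264 0.0029]
scene 0.149 11 mid [ 0.4722 -0.0436  0.1505] ext [0.0117 0.0086 0.0029]
scene 0.152 6 mid [ 0.4725 -0.0435  0.1526] ext [0.0066 0.0055 0.0011]
```

View pics/push1.png

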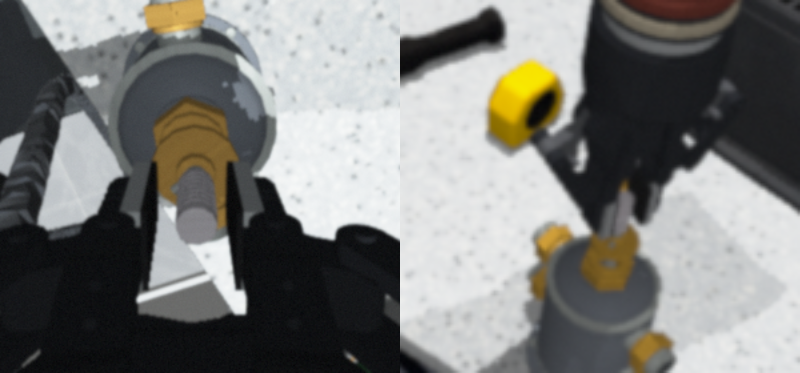

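The crops show the rod released and standing nearly upright in the pocket, with the ring (wrist crop at 195,170) between and below the open fingertips. The ring's underside measures about 0.143 m, clear of the 0.125 m mouth. Next I push the ring down.

>>> carry_out([
  [0.022, 0, 0, 0.004, 0, 0, 0],
  [0.022, 0, 0, 0.005, 0, 0, 0],
  [0.022, 0, 0, 0.004, 0, 0, 0],
  [0.022, 0, 0, 0.003, 0, 0, 0],
  [0.022, 0, 0, 0.003, 0, 0, 0],
  [0.022, 0, 0, 0.003, 0, 0, 0],
  [0.022, 0, 0, 0.003, 0, 0, 0],
  [0.022, 0, 0, 0, 0, 0, 0],
])

```text
time: 10.65
eef_pos: [0.4763, -0.0396, 0.1598]
tool_rot: [-3.141, 0.0, 1.221]
wrist_force: [-0.4, -0.5, -0.6]
finger_gap: 0.0217
grip_force: 0.0
```

>>> carry_out([
  [0.022, 0, 0, 0.002, 0, 0, 0],
  [0.022, 0, 0, 0.002, 0, 0, 0],
  [0.022, 0, 0, 0.001, 0, 0, 0],
  [0.022, 0, 0, 0.001, 0, 0, 0],
  [0.022, 0, 0, 0, 0, 0, 0],
  [0.022, 0, 0, 0, 0, 0, 0],
])

```text
time: 11.25
eef_pos: [0.4764, -0.0397, 0.1541]
tool_rot: [-3.141, 0.0, 1.221]
wrist_force: [0.1, -1.0, -0.1]
finger_gap: 0.0218
grip_force: 0.1
```

>>> carry_out([
  [0.022, 0, 0, 0.001, 0, 0, 0],
  [0.022, 0, 0, 0.001, 0, 0, 0],
  [0.022, 0, 0, 0, 0, 0, 0],
  [0.022, 0, 0, 0, 0, 0, 0],
])

```text
time: 11.65
eef_pos: [0.4765, -0.0397, 0.1522]
tool_rot: [-3.141, 0.0, 1.221]
wrist_force: [-0.7, 0.1, 0.6]
finger_gap: 0.0222
grip_force: 0.3
```

```bash
cat > r.py <<'E'
from h import *
for n in ("wrist","scene"):
    p,d,c=snap(n)
    P=pts(d,c);hsv=cv2.cvtColor(p,cv2.COLOR_RGB2HSV)
    br=(hsv[...,0]>8)&(hsv[...,0]<30)&(hsv[...,1]>110)&(hsv[...,2]>50)
    near=(np.hypot(P[...,0]-.4755,P[...,1]+.0385)<.035)
    for lo in np.arange(.119,.17,.002):
        Q=P[br&near&(P[...,2]>lo)&(P[...,2]<lo+.002)]
        if len(Q)>3: print(n,round(lo,3),len(Q),"mid",((Q.min(0)+Q.max(0))/2).round(4),"ext",np.ptp(Q,0).round(4))
E
python3 r.py
```

```text
wrist 0.119 332 mid [ 0.4774 -0.0292  0.12  ] ext [0.0287 0.0137 0.0019]
wrist 0.121 15 mid [ 0.4789 -0.03    0.1216] ext [0.0239 0.0083 0.0012]
wrist 0.123 6 mid [ 0.4781 -0.0271  0.1245] ext [0.0175 0.0035 0.0008]
wrist 0.125 66 mid [ 0.4796 -0.0294  0.126 ] ext [0.0233 0.01   0.0019]
wrist 0.127 394 mid [ 0.4768 -0.0399  0.128 ] ext [0.0292 0.0304 0.002 ]
wrist 0.129 1537 mid [ 0.4767 -0.0397  0.13  ] ext [0.029  0.0306 0.002 ]
wrist 0.131 92 mid [ 0.4766 -0.0394  0.132 ] ext [0.0285 0.0276 0.002 ]
wrist 0.133 345 mid [ 0.4789 -0.0358  0.134 ] ext [0.0225 0.0218 0.002 ]
wrist 0.135 58 mid [ 0.4772 -0.0392  0.1355] ext [0.0127 0.0122 0.0009]
wrist 0.143 5 mid [ 0.4826 -0.0528  0.144 ] ext [0.0006 0.002  0.0013]
wrist 0.153 5 mid [ 0.4827 -0.0527  0.154 ] ext [0.0005 0.0012 0.0013]
scene 0.119 27 mid [ 0.4675 -0.0419  0.12  ] ext [0.0167 0.0273 0.0018]
scene 0.121 7 mid [ 0.4649 -0.0475  0.1219] ext [0.0097 0.0146 0.0015]
scene 0.125 6 mid [ 0.4676 -0.0487  0.1262] ext [0.0129 0.0116 0.0014]
scene 0.127 11 mid [ 0.4721 -0.0479  0.128 ] ext [0.0221 0.011  0.0019]
scene 0.129 39 mid [ 0.4725 -0.0492  0.13  ] ext [0.0225 0.0133 0.0018]
scene 0.131 24 mid [ 0.4718 -0.0496  0.132 ] ext [0.0225 0.011  0.0018]
scene 0.133 7 mid [ 0.4777 -0.0468  0.1337] ext [0.0134 0.0076 0.0012]
scene 0.135 10 mid [ 0.4756 -0.0438  0.1358] ext [0.011  0.0034 0.0016]
```

>>> carry_out([
  [0.022, 0, 0, 0.001, 0, 0, 0],
  [0.022, 0, 0, 0, 0, 0, 0],
  [0.022, 0, 0, 0, 0, 0, 0],
])

```text
time: 12.05
eef_pos: [0.4766, -0.0397, 0.1521]
tool_rot: [-3.141, 0.0, 1.221]
wrist_force: [-1.7, 0.1, 5.6]
finger_gap: 0.0225
grip_force: 2.6
```

>>> carry_out([
  [0.022, 0, 0, 0, 0, 0, 0],
  [0.022, 0, 0, -0.003, 0, 0, 0],
  [0.022, 0, 0, -0.006, 0, 0, 0],
  [0.022, 0, 0, -0.01, 0, 0, 0],
  [0.022, 0, 0, -0.01, 0, 0, 0],
  [0.022, 0, 0, -0.006, 0, 0, 0],
  [0.022, 0, 0, 0, 0, 0, 0],
  [0.022, 0, 0, 0, 0, 0, 0],
])

```text
time: 12.85
eef_pos: [0.4767, -0.0397, 0.1866]
tool_rot: [3.141, -0.0, 1.221]
wrist_force: [0.0, 0.6, 0.2]
finger_gap: 0.0219
grip_force: 0.0
```

```bash
python3 r.py | grep wrist
```

```text
wrist 0.119 217 mid [ 0.4769 -0.0292  0.12  ] ext [0.0298 0.013  0.002 ]
wrist 0.123 5 mid [ 0.4828 -0.03    0.1242] ext [0.0173 0.0098 0.0013]
wrist 0.125 38 mid [ 0.4777 -0.0293  0.126 ] ext [0.0259 0.0089 0.002 ]
wrist 0.127 442 mid [ 0.4768 -0.0401  0.128 ] ext [0.0311 0.0308 0.002 ]
wrist 0.129 1235 mid [ 0.4767 -0.0399  0.13  ] ext [0.0309 0.0302 0.002 ]
wrist 0.131 46 mid [ 0.4756 -0.0369  0.132 ] ext [0.0262 0.0221 0.002 ]
wrist 0.133 215 mid [ 0.4768 -0.0399  0.134 ] ext [0.0136 0.0129 0.002 ]
wrist 0.135 40 mid [ 0.477  -0.0395  0.1355] ext [0.0116 0.0113 0.0009]
wrist 0.165 12 mid [ 0.4772 -0.0396  0.1662] ext [0.0161 0.0274 0.0016]
wrist 0.167 11 mid [ 0.48   -0.0394  0.168 ] ext [0.0222 0.0268 0.0015]
```

>>> carry_out([
  [0.015, 0, 0, 0, 0, 0, 0],
  [0.0, 0, 0, 0, 0, 0, 0],
  [0.0, 0, 0, 0, 0, 0, 0],
  [0.0, 0, 0, 0, 0, 0, 0],
  [0.0, 0, 0, 0, 0, 0, 0],
  [0.0, 0, 0, 0, 0, 0, 0],
])

```text
time: 13.55
eef_pos: [0.4763, -0.0396, 0.186]
tool_rot: [-3.141, 0.0, 1.221]
wrist_force: [-0.1, -0.2, -1.3]
finger_gap: 0.0093
grip_force: 58.5
```

The ring's flange top is at 0.130 m, so it is seated on the mouth, and the rod is re-gripped. I lift it out.

>>> carry_out([
  [0.0, 0, 0, -0.006, 0, 0, 0],
  [0.0, 0, 0, -0.012, 0, 0, 0],
  [0.0, 0, 0, -0.018, 0, 0, 0],
  [0.0, 0, 0, -0.02, 0, 0, 0],
  [0.0, 0, 0, -0.02, 0, 0, 0],
  [0.0, 0, 0, -0.02, 0, 0, 0],
  [0.0, 0, 0, -0.015, 0, 0, 0],
  [0.0, 0, 0, -0.005, 0, 0, 0],
])

```text
time: 14.35
eef_pos: [0.4777, -0.04, 0.3054]
tool_rot: [3.137, -0.001, 1.221]
wrist_force: [0.4, -0.1, -1.5]
finger_gap: 0.0093
grip_force: 58.5
```

>>> carry_out([
  [0.0, 0.01, -0.004, 0, 0, 0, 0],
  [0.0, 0.02, -0.007, 0, 0, 0, 0],
  [0.0, 0.03, -0.01, 0, 0, 0, 0],
  [0.0, 0.03, -0.01, 0, 0, 0, 0],
  [0.0, 0.03, -0.01, 0, 0, 0, 0],
  [0.0, 0.03, -0.01, 0, 0, 0, 0],
  [0.0, 0.03, -0.01, 0, 0, 0, 0],
  [0.0, 0.03, -0.01, 0, 0, 0, 0],
])

```text
time: 15.15
eef_pos: [0.4805, 0.1838, 0.3006]
tool_rot: [-3.139, 0.001, 1.221]
wrist_force: [0.5, -0.4, -0.1]
finger_gap: 0.0099
grip_force: 58.5
```

>>> carry_out([
  [0.0, 0.03, -0.01, 0, 0, 0, 0],
  [0.0, 0.03, -0.01, 0, 0, 0, 0],
  [0.0, 0.03, -0.01, 0, 0, 0, 0],
  [0.0, 0.015, -0.007, 0, 0, 0, 0],
  [0.0, 0.007, -0.0033, 0, 0, 0, 0],
  [0.0, 0, 0, 0, 0, 0, 0],
  [0.0, 0, 0, 0, 0, 0, 0],
  [0.0, 0, 0, 0, 0, 0, 0],
])

```text
time: 15.95
eef_pos: [0.4826, 0.2998, 0.3023]
tool_rot: [3.141, 0.001, 1.219]
wrist_force: [-0.2, -0.5, -0.6]
finger_gap: 0.0096
grip_force: 58.5
```

```bash
python3 - <<'E'
from h import *
for n in ("wrist","scene"):
    s=bot.sense();p,d,c=snap(n)
    print(n,s["eef_pos"].round(4),s["tool_rot"].round(4))
    P=pts(d,c);hsv=cv2.cvtColor(p,cv2.COLOR_RGB2HSV)
    br=(hsv[...,0]>8)&(hsv[...,0]<30)&(hsv[...,1]>110)&(hsv[...,2]>50)
    near=(np.hypot(P[...,0]-.4825,P[...,1]-.3005)<.025)
    Q=P[br&near&(P[...,2]>.21)&(P[...,2]<.27)];print("ring",len(Q),((Q.min(0)+Q.max(0))/2).round(4),np.ptp(Q,0).round(4),np.percentile(Q[:,2],[2,25,50,75,98]).round(4))
    for a in np.arange(.13,.235,.015):
        q=P[near&~br&(P[...,2]>=a)&(P[...,2]<a+.015)]
        if len(q):print("  ",round(a,3),len(q),((q.min(0)+q.max(0))/2).round(4),np.ptp(q,0).round(4))
    v,u=np.where(near&(P[...,2]>.13)&(P[...,2]<.22))
    print("lowest z",np.percentile(P[near&(P[...,2]>.1)&(P[...,2]<.22)][:,2],[0,1,5]).round(4))
E
```

```text
wrist [0.4826 0.2998 0.3023] [3.1414e+00 6.0000e-04 1.2194e+00]
ring 1647 [0.4821 0.303  0.2515] [0.0298 0.0249 0.0209] [0.2438 0.2455 0.246  0.2466 0.2516]
   0.145 19 [0.4828 0.3011 0.1566] [0.0064 0.0038 0.0063]
   0.16 53 [0.4823 0.3001 0.1676] [0.0077 0.0065 0.0145]
   0.175 61 [0.4826 0.3008 0.1825] [0.0071 0.0048 0.0146]
   0.19 30 [0.4826 0.3018 0.194 ] [0.0067 0.0028 0.0076]
lowest z [0.1535 0.1539 0.1574]
scene [0.4826 0.2999 0.3024] [3.1414e+00 3.0000e-04 1.2193e+00]
ring 81 [0.4787 0.2978 0.2484] [0.0282 0.0278 0.0099] [0.2441 0.2462 0.247  0.2479 0.2527]
   0.145 8 [0.48   0.2988 0.1578] [0.0052 0.0075 0.0039]
   0.16 22 [0.4804 0.2978 0.1675] [0.0089 0.0061 0.0148]
   0.175 22 [0.4796 0.2982 0.1824] [0.0068 0.0084 0.0142]
   0.19 19 [0.4804 0.2982 0.1982] [0.0085 0.0054 0.0129]
   0.205 22 [0.48   0.2988 0.2127] [0.007  0.0091 0.0142]
   0.22 22 [0.48   0.2978 0.2269] [0.0081 0.007  0.0135]
lowest z [0.1558 0.156  0.1583]
```

The marker reads about 88 mm (flange top 93 mm above the tip) and the rod hangs upright over the stand. I lower it into the hole.

>>> carry_out([
  [0.0, 0.001, 0, 0.01, 0, 0, 0],
  [0.0, 0, 0, 0.02, 0, 0, 0],
  [0.0, 0, 0, 0.02, 0, 0, 0],
  [0.0, 0, 0, 0.02, 0, 0, 0],
  [0.0, 0, 0, 0.015, 0, 0, 0],
  [0.0, 0, 0, 0.006, 0, 0, 0],
  [0.0, 0, 0, 0, 0, 0, 0],
])

```text
time: 16.75
eef_pos: [0.4821, 0.3015, 0.21]
tool_rot: [-3.14, 0.002, 1.221]
wrist_force: [0.0, -0.5, -0.9]
finger_gap: 0.0094
grip_force: 58.5
```

>>> carry_out([
  [0.0, 0, 0, 0.003, 0, 0, 0],
  [0.0, 0, 0, 0.003, 0, 0, 0],
  [0.0, 0, 0, 0.003, 0, 0, 0],
  [0.0, 0, 0, 0.003, 0, 0, 0],
  [0.0, 0, 0, 0.003, 0, 0, 0],
  [0.0, 0, 0, 0, 0, 0, 0],
])

```text
time: 17.35
eef_pos: [0.4824, 0.3017, 0.1957]
tool_rot: [-3.141, 0.001, 1.221]
wrist_force: [-0.3, -0.7, -1.8]
finger_gap: 0.0099
grip_force: 58.5
```

>>> carry_out([
  [0.0, 0, 0, 0.004, 0, 0, 0],
  [0.0, 0, 0, 0.006, 0, 0, 0],
  [0.0, 0, 0, 0.008, 0, 0, 0],
  [0.0, 0, 0, 0.008, 0, 0, 0],
  [0.0, 0, 0, 0.006, 0, 0, 0],
  [0.0, 0, 0, 0.004, 0, 0, 0],
  [0.0, 0, 0, 0.001, 0, 0, 0],
  [0.0, 0, 0, 0, 0, 0, 0],
])

```text
time: 18.15
eef_pos: [0.4827, 0.3019, 0.1591]
tool_rot: [-3.141, 0.0, 1.221]
wrist_force: [0.6, 0.5, -1.4]
finger_gap: 0.0097
grip_force: 58.5
```

>>> carry_out([
  [0.0, 0, 0, 0.001, 0, 0, 0],
  [0.0, 0, 0, 0.001, 0, 0, 0],
  [0.0, 0, 0, 0, 0, 0, 0],
])

```text
time: 18.45
eef_pos: [0.4828, 0.3019, 0.1574]
tool_rot: [3.141, -0.0, 1.221]
wrist_force: [0.7, 0.5, -1.0]
finger_gap: 0.0097
grip_force: 58.5
```

>>> carry_out([
  [0.0, 0, 0, 0.001, 0, 0, 0],
  [0.0, 0, 0, 0.001, 0, 0, 0],
  [0.0, 0, 0, 0.001, 0, 0, 0],
  [0.0, 0, 0, 0, 0, 0, 0],
])

```text
time: 18.85
eef_pos: [0.4831, 0.3021, 0.1549]
tool_rot: [3.141, -0.001, 1.221]
wrist_force: [-0.4, 0.1, 1.8]
finger_gap: 0.0099
grip_force: 58.7
```

>>> carry_out([
  [0.0, 0, 0, 0, 0, 0, 0],
  [0.02, 0, 0, 0, 0, 0, 0],
  [0.03, 0, 0, 0, 0, 0, 0],
  [0.05, 0, 0, 0, 0, 0, 0],
  [0.06, 0, 0, 0, 0, 0, 0],
  [0.06, 0, 0, 0, 0, 0, 0],
])

```text
time: 19.45
eef_pos: [0.4827, 0.3019, 0.1542]
tool_rot: [-3.141, 0.0, 1.221]
wrist_force: [0.5, 0.0, -0.2]
finger_gap: 0.0601
grip_force: 0.0
```

>>> carry_out([
  [0.06, 0, 0, -0.01, 0, 0, 0],
  [0.06, 0, 0, -0.02, 0, 0, 0],
  [0.06, 0, 0, -0.02, 0, 0, 0],
  [0.06, 0, 0, -0.025, 0, 0, 0],
  [0.06, 0, 0, -0.02, 0, 0, 0],
  [0.06, 0, 0, 0, 0, 0, 0],
  [0.06, 0, 0, 0, 0, 0, 0],
])

```text
time: 20.15
eef_pos: [0.483, 0.302, 0.2499]
tool_rot: [3.141, -0.001, 1.221]
wrist_force: [0.6, -0.1, 0.1]
finger_gap: 0.0601
grip_force: 0.0
```

```bash
python3 - <<'E'
from h import *
p,d,c=snap("wrist"); P=pts(d,c)
ps,_,_=snap("scene")
save("end",np.hstack([cv2.resize(p[100:300,200:450],(400,320)),cv2.resize(ps[160:340,280:450],(340,320))]))
hsv=cv2.cvtColor(p,cv2.COLOR_RGB2HSV)
br=(hsv[...,0]>8)&(hsv[...,0]<30)&(hsv[...,1]>90)&(hsv[...,2]>40)
near=(abs(P[...,0]-.482)<.03)&(abs(P[...,1]-.2995)<.03);z=P[...,2]
for nm,s in(("top",near&(z>.151)&(z<.165)),("ring",near&br&(z>.08)&(z<.125))):
    Q=P[s];print(nm,len(Q),((Q.min(0)+Q.max(0))/2).round(4),np.ptp(Q,0).round(4),np.percentile(Q[:,2],[5,25,50,75,95]).round(4))
print(bot.sense()["time"])
E
```

```text
top 294 [0.4837 0.3014 0.154 ] [0.0116 0.0117 0.0058] [0.1523 0.1547 0.1553 0.1558 0.1563]
ring 909 [0.4834 0.3019 0.1007] [0.0312 0.03   0.013 ] [0.0974 0.0982 0.0987 0.0993 0.1038]
20.25
```

View pics/end.png

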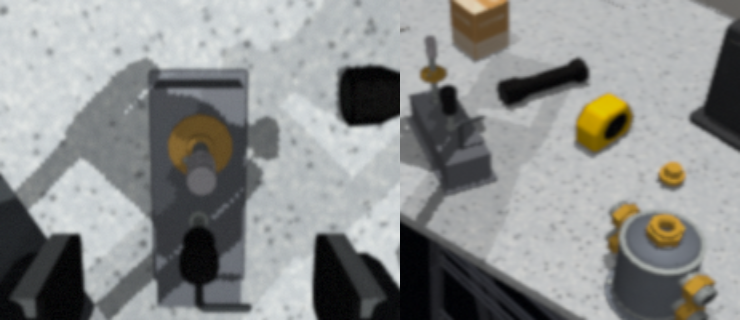

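The final crops show the rod upright and fully down in its hole (wrist crop at 200,175, rod top at z 0.156). Its ring underside is about 88 mm above the tip, the gripper is clear, and the header and bystanders look undisturbed.

```bash
python3 -c "
from cell import bot
print(bot.sign_off())"
```

```text
the job is handed in; nothing more can be done
None
```

I measured the pocket and handed the job in: the depth rod is back fully down in its stand hole, its ring reading about 88 mm; sign-off returned no verdict.

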